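# Move the filter carriage to its pointer and snap its retaining bar home

### The arm

A 6-joint arm with a two-finger parallel gripper is mounted at the origin on the work surface. World frame = base frame: x ahead of the robot, y to its left, z up, the work surface at z = 0. Lengths are in m, angles in rad, forces in N, time in s.
With the tool pointing down it reaches from about 0.325 to 0.775 m from the base axis. Payload 5.5 kg.
Tool frame: the origin (TCP) lies at the very end of the fingers, on their centre line; the grasp point (between the pads) lies 19 mm behind it; z points along the fingers, y is the line along which they close (so a half turn about z gives the same grasp; the last joint's range is limited). The gripper opens to 88 mm and grips with 3 to 60 N. Pads are 20 mm wide; open, the fingers measure 115 mm over their backs; the gripper's body (75 mm by 178 mm) begins 61 mm behind the grasp point.
Start: joints at [1.21, 0.091, 1.231, -0, 1.82, -0.057], TCP at [0.179, 0.573, 0.223] pointing down, gripper open.
Joint ranges: [-2.87, 2.87], [-0.86, 2.18], [0.17, 2.46], [-1.51, 4.65], [0.06, 2.69], [-2.65, 2.65]. Speed limits (rad/s): [2.57, 2.57, 3.01, 3.14, 3.14, 3.14].

### API

Orientations are given as a rotation vector (axis times angle).
In Python, from plant import r gives the robot as it stands.
- The arm moves only by the tool servo_tool, never from a script. Its arguments are lists of equal length, an entry for each row: "gripper": the finger opening in mm, from 0 to 87.8; "delta_pos": the shift along the world's x, y, z in units of 40 mm (1.0 is 40 mm), a list of three; "turn": the turn, a rotation vector about the world's x, y, z in units of 5 degrees (1.0 is 5 degrees), a list of three. In form: {"gripper": [gripper, ...], "delta_pos": [[x, y, z], ...], "turn": [[ax, ay, az], ...]}. A call has 1 to 12 rows; each row is the pose to reach, as a shift and turn from the pose commanded when the call began; what a row does not reach only later rows make up. A row lasts 1/12 s, in which the tool goes at most 41.7 mm and 7.16 degrees, less where a joint would pass 70% of its speed; a pose out of reach is approached as far as the arm can. A call with a gripper value outside its range is refused whole. The fingers move at their own pace and stop on an object; the grip force is fixed at half the most. Time passes only in rows, so rows that repeat a pose let the fingers close. It gives the time, the measured TCP pose, the force, the opening and the grip force at its end, in the units of the state.
- r.state(): the state, without advancing time (a new reading comes with each control period).
- r.grab_frame(name): name is "scene" or "top"; returns the picture (384x512x3 uint8, red, green, blue); there is no depth.
- r.camera_params(name): a dict with "fx", "fy", "cx", "cy" (pixels), "R" (3x3) and "t" (3): a world point X has camera coordinates R X + t. Camera axes: x right, y down, z forward; pixel columns grow to the right and rows downward; lengths in m; the calibration is good to about 2 mm. A picture is of the moment at which its call begins. camera_params takes no time and is no camera call.
- r.hand_in(): hands the job in; it is judged then, once.
The state is a dict: "time_s": time; "q": joint angles; "joint_vel": joint speeds; "tau": joint torques, N m; "tool_pos": TCP position; "tool_rot": TCP orientation; "force": force on the tool from outside, world axes, zero at the start; "ft_torque": the same for the moment, N m; "grip_width": finger opening in m; "grasp_force": force on a finger pad.
Only numpy, scipy, OpenCV 4.12 (cv2) and the standard library are available. Lean on these libraries where they do the work, as an engineer would, in place of code of your own. Each camera call takes 0.05 s, during which the arm holds its last target. There are 200 camera calls.

### The job

The filter carriage is parked under the black beam cover on the optical rail: hold its spring-loaded lock tab down while you slide it along the rail until its index fin lines up with the tip of the pointer block, then let the tab spring back up so that it locks. Then use the seating tool (not the fingers) to press the retaining bar squarely down between the cheeks until both its ends click home, and stand the tool upright on the table again. Do not force the carriage past its teeth with the tab up, and leave everything else where it is.

Things in the scene. Friction and masses are not known exactly. Their poses are not given: they have to be found in the camera images.
- rail: Black anodised optical rail fixed on the table, 60 wide, 460 long, 30 high (end stops 36 high). Origin: centre of its underside. y runs along the rail, z up; -x is the near side (towards the robot, where the lock tab sticks out), +x the far side with the pointer block.
- carriage (a joint): Position (m) of the aluminium filter carriage along the rail's +y, 0 at mid-rail, range -0.17 to 0.17. Slides with about 1 N while its tab is pressed; with the tab up it is locked by teeth, which hold over 35 N, with gaps at every multiple of 0.005 (and about 0.5 mm play). It stops at once when not pushed. On a plate 96 mm long stand two black cheeks (70 long, 5 thick, 28 apart inside, tops 80 mm above the table) parallel to the rail; the retaining bar lies between them.
- tab (a joint): How far (m) the lock tab is pressed down: 0 up (carriage locked), 0.010 fully down. Spring: begins to move at 7 N, 10 N at full press; comes up by itself. The teeth are clear beyond 0.005: hold about 0.0075 while sliding. When let up between tooth gaps it drops into the nearest gap, moving the carriage by up to 2 mm; should it ever rest on top of a tooth it stays about 0.005 down, and a nudge of 1 to 2 mm lets it drop in.
- tab_top (a point): Centre of the top face of the steel lock tab: a ribbed pad 46 mm (across the rail) by 40 mm (along it), 67 mm from the rail's centre line on its near side, 54 mm above the table when up. It lies between two aluminium shoulders of the carriage (44 mm apart, 10 thick, reaching 5 mm above the pad when up) against which a finger pushes when it slides the carriage. Axes as the rail's.
- index (a point): Outer tip of the thin steel index fin on the far edge of the carriage, 43 mm above the table. Axes as the rail's. It is in line (along the rail) with the middle of the tab and of the retaining bar.
- pointer_tip (a point): Tip of the pointed steel plate on top of the pointer block (30 by 30 by 34 mm high aluminium block, fixed, on the far side of the rail, 120 to 150 mm to either side of mid-rail); it points at the rail, 40 mm above the table. A plain block of the same size with a round button and no point stands on the other side: not the target.
- clip: The steel retaining bar between the carriage's cheeks, 24 wide, 58 long, 6 thick, long side along the rail. Origin: centre of its top face. Before: top 69 mm above the table (11 mm below the cheek tops); home: 60 mm. About 10 N in the middle makes both ends snap down 9 mm and stay; pressed at one end, it tips and only that end clicks. The tool's foot must press it.
- bar_mid (a point): Centre of the top face of the retaining bar (4 mm to the far side of the rail's centre line). Axes as the rail's while level.
- bar_end_a (a point): Top face of the retaining bar at its +y end, 29 mm from its middle.
- bar_end_b (a point): Top face of the retaining bar at its -y end, 29 mm from its middle.
- cover: Black beam cover fixed over the middle of the rail: a plate 92 mm across (from 32 mm near side to 60 mm far side of the rail's centre line) and 140 mm along the rail, its underside 96 and top 102 mm above the table, on legs on the far side. Origin: on the table, below the rail's centre line at the plate's mid-length; axes as the rail's. The retaining bar cannot be reached under it; the lock tab can, beside it.
- tool_mid (a point): Middle of the seating tool (half-way up, 50 mm above its foot), standing upright. 100 mm tall, 200 g: steel foot 22 (x) by 44 (y) by 12 high, slim stem 14 by 22, black handle 22 (x) by 36 (y) from 60 to 100 mm above the foot's underside; grasp the handle across x. z up.
- tool: The same seating tool; origin at the centre of the foot's underside, same axes.
- post: Bystander: steel lens post with round foot 44 wide and round head 28 wide, 90 tall, standing. Origin: centre of its underside.
- mount: Bystander: black lens mount with a 40 mm round glass, 48 high, standing. Origin: centre of its underside.
- driver: Bystander: screwdriver 150 long lying down. Origin: on its underside near mid-length, handle to its -x.
- lens_box: Bystander: white lens box 50 by 50 by 25 high. Origin: centre of its underside.
- lens_ring: Bystander: black ring 44 wide, 12 high. Origin: centre of its underside.
- dropper: Bystander: small bottle 36 wide, 75 high. Origin: centre of its underside.
- lens_cap: Bystander: black lens cap 52 wide, 14 high. Origin: centre of its underside.
Things that resemble listed ones, but are neither listed nor needed, are in the scene too. Leave any green or red look-alike of the tool alone. What is shaped like the part that bears pointer_tip but pink is not meant.

How it is judged:
By the outcome, as a careful person would: the job done as asked, in the order asked, and still so for the second after the job is handed in, with the robot touching nothing.
It also fails if it takes over 58 s, if anything falls off the work surface, if the arm or the gripper's body presses on something with over 40 N, if the wrist force passes 120 N, or if a joint passes its speed limit or range.

## Working session

There is one attempt and no reset: what is moved stays moved. The work goes in short steps, Python scripts to look and compute and a tool call to move; the robot and the scene stay as the last step left them, time stands still between calls to the robot, and variables do not carry over. Pictures are saved under pics/ and viewed, at most 10 in all, crops included, and the job is handed in when it is done.

Besides the shell and the picture viewer there is one more tool, called in YAML: its name, and indented under it one key for each argument. servo_tool: Moves the arm, as the interface text tells. Its arguments: {"type":"object","properties":{"gripper":{"type":"array","items":{"type":"number"}},"delta_pos":{"type":"array","items":{"type":"array","items":{"type":"number"}}},"turn":{"type":"array","items":{"type":"array","items":{"type":"number"}}}},"required":["gripper","delta_pos","turn"]}

```bash
mkdir -p pics; ls; python3 - <<'E'
from plant import r
import cv2,numpy as np
for n in("scene","top"):
    f=r.grab_frame(n); np.save(n+"0.npy",f)
    cv2.imwrite(f"pics/{n}0.png",cv2.resize(f[:,:,::-1],(800,600),interpolation=cv2.INTER_CUBIC))
    p=r.camera_params(n); print(n,{k:np.round(v,3).tolist() for k,v in p.items()})
s=r.state(); print(s['tool_rot'],s['tool_pos'],s['time_s'],s['force'])
E
```

```text
pics
scene {'fx': 477.648, 'fy': 477.648, 'cx': 260.082, 'cy': 189.484, 'R': [[0.526, 0.85, -0.022], [0.524, -0.345, -0.779], [-0.67, 0.398, -0.627]], 't': [-0.348, -0.21, 1.597]}
top {'fx': 438.314, 'fy': 438.314, 'cx': 258.736, 'cy': 191.023, 'R': [[-0.014, -1.0, -0.006], [-0.979, 0.015, -0.204], [0.205, 0.003, -0.979]], 't': [0.035, 0.6, 1.249]}
[-4.75393084e-01 -3.10507906e+00  2.70196913e-03] [0.17941565 0.57227381 0.22162516] 0.1 [-0.56078295 -0.468626   -0.72959419]
```

View pics/top0.png

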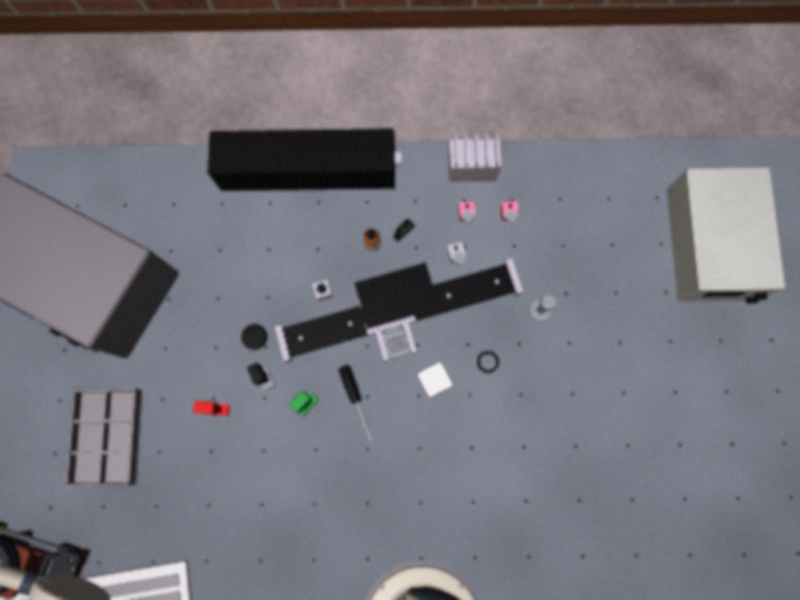

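View pics/scene0.png

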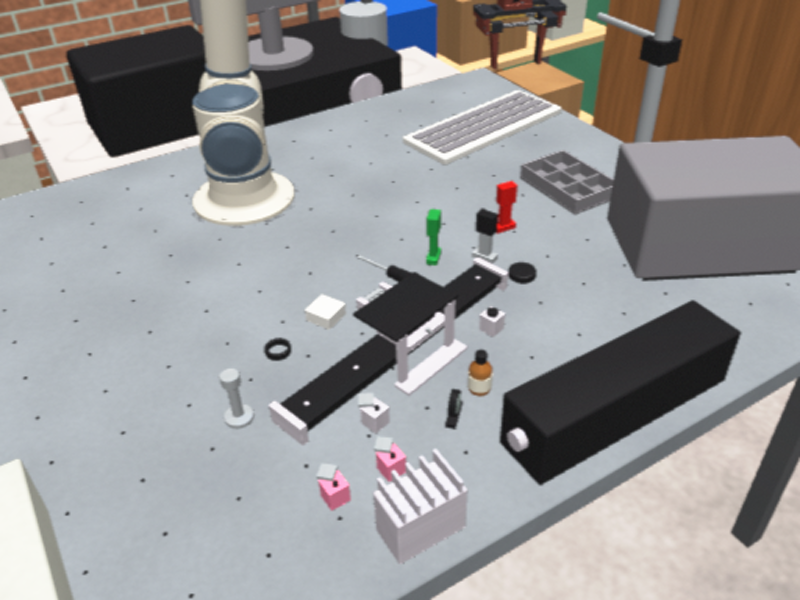

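Tool candidates in the top view are black/steel at (260,375), green at (303,402) and red at (211,408); I choose black/steel. Pointer candidates are aluminium with a point at (457,252), the button block at (321,288), and pink ones at (467,211) and (510,211); I choose (457,252). The tab pad is at (396,342). Next is one close crop to check these.

```bash
python3 - <<'E'
import cv2,numpy as np
f=np.load("top0.npy")[148:258,155:340,::-1]
cv2.imwrite("pics/c1.png",cv2.resize(f,(740,440),interpolation=cv2.INTER_CUBIC))
f=np.load("scene0.npy")[128:288,168:348,::-1]
cv2.imwrite("pics/c2.png",cv2.resize(f,(675,600),interpolation=cv2.INTER_CUBIC))
E
```

```text
(no output)
```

View pics/c1.png

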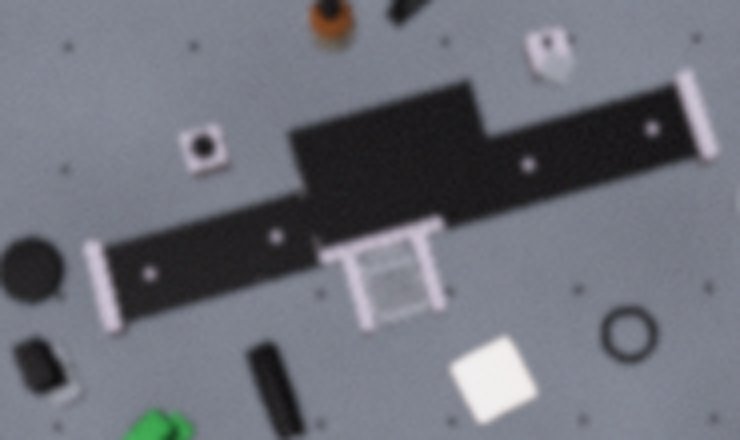

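View pics/c2.png

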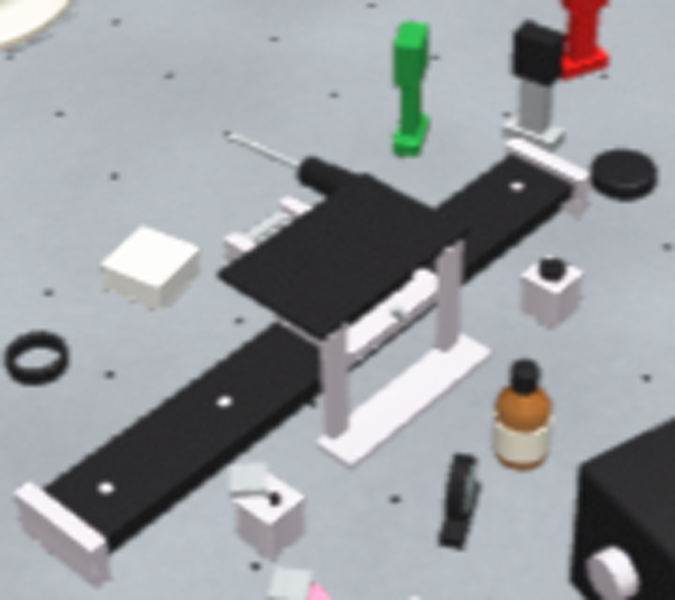

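```bash
cat > h.py <<'E'
import numpy as np
from plant import r
P={n:r.camera_params(n) for n in("scene","top")}
def px(n,uv,z):
    p=P[n];R=np.array(p["R"]);t=np.array(p["t"])
    d=R.T@np.array([(uv[0]-p["cx"])/p["fx"],(uv[1]-p["cy"])/p["fy"],1]);c=-R.T@t
    return c+d*(z-c[2])/d[2]
def proj(n,X):
    p=P[n];c=np.array(p["R"])@X+np.array(p["t"]);return np.array([p["fx"]*c[0]/c[2]+p["cx"],p["fy"]*c[1]/c[2]+p["cy"]])
def c1(u,v,z): return px("top",((u+.5)/4-.5+155,(v+.5)/4-.5+148),z)
def c2(u,v,z): return px("scene",((u+.5)/3.75-.5+168,(v+.5)/3.75-.5+128),z)
E
python3 - <<'E'
from h import *
np.set_printoptions(precision=4,suppress=True)
d=np.array([c1(*p,.03) for p in((150,273),(277,237),(529,164),(652,129))])
e=np.array([c1(*p,.036) for p in((103,286),(698,115))])
d2=np.array([c2(*p,.03) for p in((517,186),(225,401),(106,488))])
print("dots",d,"\nstops",e,np.linalg.norm(e[0]-e[1]),"\nscene dots",d2)
O=(d.mean(0)+e.mean(0))[:2]/2
y=(d[0]-d[3])[:2]+(d[1]-d[2])[:2];y/=np.linalg.norm(y);x=np.array([y[1],-y[0]])
print("O",O,"y",y,"x",x,"yaw",np.degrees(np.arctan2(-y[0],y[1])))
L=lambda X:np.array([(X[:2]-O)@x,(X[:2]-O)@y])
for n,q in dict(dots=None,ptip=c1(552,84,.04),ptip2=c2(232,480,.04),shL=c1(356,293,.059),shR=c1(431,271,.059),fin=c2(397,312,.043),plateL=c1(322,256,.045),plateR=c1(441,225,.045),padback=c1(405,315,.05)).items():
    if q is not None: print(n,q,L(q))
for k in d: print(L(k))
for k in d2: print('sc',L(k))
print("tool top",c1(38,364,.1),"foot",c1(68,390,.006))
print("tool scene top",c2(540,42,.1),"foot",c2(534,130,.008))
E
```

```text
dots [[ 0.533   0.2292  0.03  ]
 [ 0.5592  0.1329  0.03  ]
 [ 0.6132 -0.0603  0.03  ]
 [ 0.6393 -0.1557  0.03  ]] 
stops [[ 0.5227  0.2635  0.036 ]
 [ 0.6484 -0.1906  0.036 ]] 0.471232455395394 
scene dots [[ 0.5307  0.2284  0.03  ]
 [ 0.6114 -0.0601  0.03  ]
 [ 0.6382 -0.1572  0.03  ]]
O [0.5858 0.0365] y [-0.2672  0.9637] x [0.9637 0.2672] yaw 15.494926944540003
ptip [ 0.6736 -0.079   0.04  ] [ 0.0537 -0.1348]
ptip2 [ 0.6827 -0.0937  0.04  ] [ 0.0586 -0.1513]
shL [0.5114 0.072  0.059 ] [-0.0623  0.0541]
shR [0.527  0.0163 0.059 ] [-0.0621 -0.0038]
fin [0.612  0.0707 0.043 ] [0.0343 0.026 ]
plateL [0.5417 0.0978 0.045 ] [-0.0262  0.0709]
plateR [0.564  0.0081 0.045 ] [-0.0286 -0.0215]
padback [0.4956 0.036  0.05  ] [-0.087   0.0237]
[0.0005 0.1998]
[0.0001 0.1   ]
[ 0.0005 -0.1006]
[ 0.0002 -0.1995]
sc [-0.0019  0.1997]
sc [-0.0012 -0.0999]
sc [-0.0013 -0.2006]
tool top [0.4581 0.2967 0.1   ] foot [0.4475 0.2939 0.006 ]
tool scene top [0.4697 0.2906 0.1   ] foot [0.4565 0.2997 0.008 ]
```

servo_tool:
  gripper: [12,12,12,12,12,12,12,12,12,12,12,12]
  delta_pos:
    - [8.37,-13.24,0]
    - [8.37,-13.24,0]
    - [8.37,-13.24,0]
    - [8.37,-13.24,0]
    - [8.37,-13.24,0]
    - [8.37,-13.24,0]
    - [8.37,-13.24,0]
    - [8.37,-13.24,0]
    - [8.37,-13.24,0]
    - [8.37,-13.24,0]
    - [8.37,-13.24,0]
    - [8.37,-13.24,0]
  turn:
    - [0,0,-29.4]
    - [0,0,-29.4]
    - [0,0,-29.4]
    - [0,0,-29.4]
    - [0,0,-29.4]
    - [0,0,-29.4]
    - [0,0,-29.4]
    - [0,0,-29.4]
    - [0,0,-29.4]
    - [0,0,-29.4]
    - [0,0,-29.4]
    - [0,0,-29.4]

```text
time_s: 1.1
tool_pos: [0.4471, 0.1479, 0.2224]
tool_rot: [-2.47, -1.94, 0.0]
force: [-0.1, 1.0, 0.4]
grip_width: 0.0135
grasp_force: 0.0
```

servo_tool:
  gripper: [12,12,12,12,12,12,12,12,12,12,12,12]
  delta_pos:
    - [1.6,-2.6,0]
    - [1.6,-2.6,0]
    - [1.6,-2.6,0]
    - [1.6,-2.6,0]
    - [1.6,-2.6,-1]
    - [1.6,-2.6,-2]
    - [1.6,-2.6,-3]
    - [1.6,-2.6,-3]
    - [1.6,-2.6,-3]
    - [1.6,-2.6,-3]
    - [1.6,-2.6,-3]
    - [1.6,-2.6,-3]
  turn:
    - [0,0,-12.2]
    - [0,0,-12.2]
    - [0,0,-12.2]
    - [0,0,-12.2]
    - [0,0,-12.2]
    - [0,0,-12.2]
    - [0,0,-12.2]
    - [0,0,-12.2]
    - [0,0,-12.2]
    - [0,0,-12.2]
    - [0,0,-12.2]
    - [0,0,-12.2]

```text
time_s: 2.1
tool_pos: [0.511, 0.0459, 0.1032]
tool_rot: [3.112, 0.431, 0.001]
force: [-0.4, -0.8, 0.5]
grip_width: 0.012
grasp_force: 0.0
```

```bash
cat >> h.py <<'E'
from scipy.spatial.transform import Rotation as Ro
O=np.array([.5855,.0365]);a=np.radians(15.5);xr=np.array([np.cos(a),np.sin(a)]);yr=np.array([-np.sin(a),np.cos(a)])
def W(x,y): return O+xr*x+yr*y
def L(p): d=np.asarray(p)[:2]-O; return np.array([d@xr,d@yr])
def need(x,y,z,yaw):
    "shift (40 mm) and turn (5 deg) from here to pose, tool down, closing axis at yaw deg"
    s=r.state();R=Ro.from_rotvec(s["tool_rot"])
    c=np.cos(np.radians(yaw));n=np.sin(np.radians(yaw))
    T=Ro.from_matrix(np.array([[n,c,0],[-c,n,0],[0,0,-1]]))
    print("d",np.round((np.array([x,y,z])-s["tool_pos"])/.04,3),"turn",np.round(np.degrees((T*R.inv()).as_rotvec())/5,2),"t",round(s["time_s"],2),"pos",np.round(s["tool_pos"],4),"local",np.round(L(s["tool_pos"]),4),"F",np.round(s["force"],1),"w",round(s["grip_width"],4))
def pic(n,name,u0,v0,u1,v1,k):
    import cv2
    f=r.grab_frame(n); cv2.imwrite("pics/"+name,cv2.resize(f[v0:v1,u0:u1,::-1],None,fx=k,fy=k,interpolation=cv2.INTER_CUBIC)); return f
E
python3 -c "
from h import *
need(*W(-.067,.025),.065,-74.5)"
```

```text
Traceback (most recent call last):
  File "h.py", line 20, in need
    T=Ro.from_matrix(np.array([[n,c,0],[-c,n,0],[0,0,-1]]))
  File "scipy/spatial/transform/_rotation.pyx", line 1143, in scipy.spatial.transform._rotation.Rotation.from_matrix
ValueError: Non-positive determinant (left-handed or null coordinate frame) in rotation matrix 0: [[-0.96363045  0.26723838  0.        ]
 [-0.26723838 -0.96363045  0.        ]
 [ 0.          0.         -1.        ]].
```

```bash
sed -i 's/\[\[n,c,0\],\[-c,n,0\]/[[-n,c,0],[c,n,0]/' h.py
python3 -c "
from h import *
need(*W(-.067,.025),.065,-74.5)
pic('scene','c3.png',200,130,320,230,6)
"
```

```text
d [ 0.082 -0.081 -0.954] turn [-0.    0.01 -0.06] t 2.1 pos [0.511  0.0459 0.1032] local [-0.0693  0.029 ] F [-0.4 -0.8  0.5] w 0.012
```

View pics/c3.png

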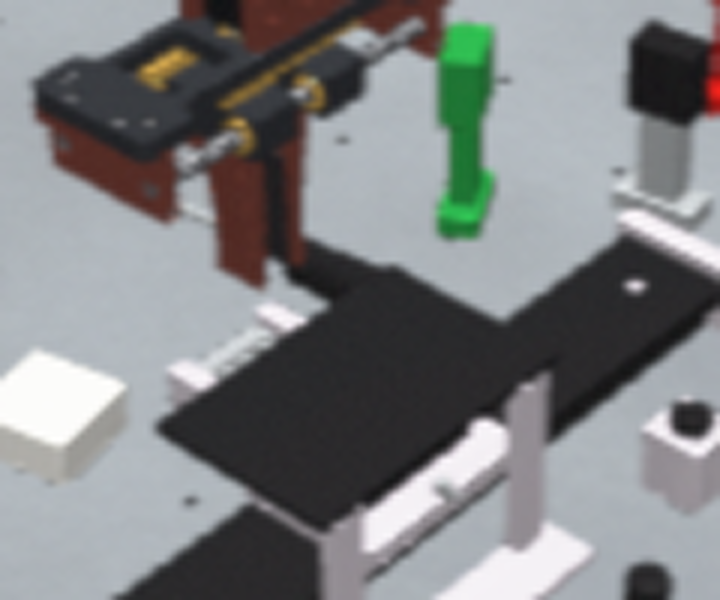

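The view shows the fingers (about (260,270)) above the tab between the shoulders at (190,385) and (280,320). I'm descending now.

servo_tool:
  gripper: [12,12,12,12,12,12,12]
  delta_pos:
    - [0.08,-0.08,-0.5]
    - [0.08,-0.08,-0.95]
    - [0.08,-0.08,-1.05]
    - [0.08,-0.08,-1.15]
    - [0.08,-0.08,-1.21]
    - [0.08,-0.08,-1.21]
    - [0.08,-0.08,-1.21]
  turn:
    - [0,0,0]
    - [0,0,0]
    - [0,0,0]
    - [0,0,0]
    - [0,0,0]
    - [0,0,0]
    - [0,0,0]

```text
time_s: 2.73
tool_pos: [0.5144, 0.0427, 0.0553]
tool_rot: [3.112, 0.428, 0.002]
force: [0.1, 0.7, -0.1]
grip_width: 0.0123
grasp_force: 0.0
```

```bash
python3 -c "
from h import *
need(*W(-.067,.025),.0465,-74.5)
"
```

```text
d [-0.003 -0.001 -0.219] turn [ 0.    0.02 -0.03] t 2.73 pos [0.5144 0.0427 0.0553] local [-0.0669  0.025 ] F [ 0.1  0.7 -0.1] w 0.0123
```

servo_tool:
  gripper: [12,12,12,12]
  delta_pos:
    - [0,0,-0.1]
    - [0,0,-0.22]
    - [0,0,-0.22]
    - [0,0,-0.22]
  turn:
    - [0,0,0]
    - [0,0,0]
    - [0,0,0]
    - [0,0,0]

```text
time_s: 3.07
tool_pos: [0.5148, 0.0427, 0.0475]
tool_rot: [3.112, 0.428, 0.004]
force: [-3.4, -0.2, 9.0]
grip_width: 0.0119
grasp_force: 4.2
```

servo_tool:
  gripper: [12,12,12,12,12,12,12,12,12,12,12,12]
  delta_pos:
    - [0,0,-0.03]
    - [0.033,-0.12,-0.03]
    - [0.1,-0.361,-0.03]
    - [0.167,-0.602,-0.03]
    - [0.234,-0.843,-0.03]
    - [0.301,-1.084,-0.03]
    - [0.367,-1.325,-0.03]
    - [0.434,-1.566,-0.03]
    - [0.5,-1.807,-0.03]
    - [0.568,-2.048,-0.03]
    - [0.635,-2.289,-0.03]
    - [0.7,-2.53,-0.03]
  turn:
    - [0,0,0]
    - [0,0,0]
    - [0,0,0]
    - [0,0,0]
    - [0,0,0]
    - [0,0,0]
    - [0,0,0]
    - [0,0,0]
    - [0,0,0]
    - [0,0,0]
    - [0,0,0]
    - [0,0,0]

```text
time_s: 4.07
tool_pos: [0.5431, -0.0589, 0.0468]
tool_rot: [3.112, 0.428, 0.006]
force: [-1.7, 1.0, 8.7]
grip_width: 0.0119
grasp_force: 4.3
```

```bash
python3 -c "
from h import *
need(*W(-.067,-.1375),.0465,-74.5)
"
```

```text
d [ 0.364 -1.374 -0.008] turn [ 0.    0.04 -0.03] t 4.07 pos [ 0.5431 -0.0589  0.0468] local [-0.0663 -0.0806] F [-1.7  1.   8.7] w 0.0119
```

servo_tool:
  gripper: [12,12,12,12,12,12,12,12]
  delta_pos:
    - [0.06,-0.24,0]
    - [0.12,-0.48,0]
    - [0.18,-0.72,0]
    - [0.24,-0.92,0]
    - [0.28,-1.04,0]
    - [0.3,-1.1,0]
    - [0.3,-1.1,0]
    - [0.3,-1.1,0]
  turn:
    - [0,0,0]
    - [0,0,0]
    - [0,0,0]
    - [0,0,0]
    - [0,0,0]
    - [0,0,0]
    - [0,0,0]
    - [0,0,0]

```text
time_s: 4.73
tool_pos: [0.5555, -0.1034, 0.0471]
tool_rot: [3.11, 0.427, 0.007]
force: [-0.8, -0.6, 8.7]
grip_width: 0.012
grasp_force: 4.2
```

```bash
python3 -c "
from h import *
need(*W(-.067,-.1375),.0465,-74.5)
import cv2
a=pic('scene','x.png',200,180,300,300,5);b=pic('top','y.png',260,140,340,220,5)
np.save('s1.npy',a);np.save('t1.npy',b)
A=cv2.resize(a[210:290,205:285],(400,400),interpolation=cv2.INTER_CUBIC);B=cv2.resize(b[145:225,260:340],(400,400),interpolation=cv2.INTER_CUBIC)
cv2.imwrite('pics/c4.png',np.hstack([A,B])[:,:,::-1])
"
```

```text
d [ 0.054 -0.262 -0.016] turn [ 0.02  0.06 -0.03] t 4.73 pos [ 0.5555 -0.1034  0.0471] local [-0.0663 -0.1268] F [-0.8 -0.6  8.7] w 0.012
```

View pics/c4.png

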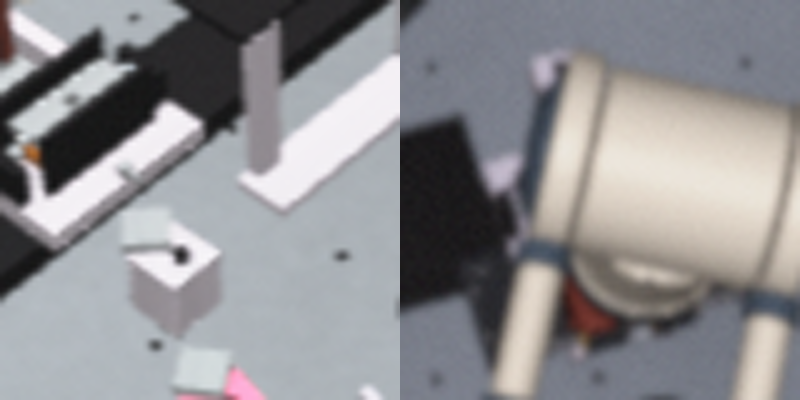

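```bash
python3 -c "
from h import *
n=lambda u,v:(205+(u+.5)/5-.5,210+(v+.5)/5-.5)
for p,z in(((121,213),.04),((119,216),.04),((128,171),.043),((134,177),.043),((202,133),.045),((60,246),.045)): print(p,L(px('scene',n(*p),z)))
print('start',[L(c2(*p,.04)) for p in((231,466),)],[L(c1(*p,.04)) for p in((552,84),(552,81))])
print(L(c2(397,312,.043)))
"
```

```text
(121, 213) [ 0.05012095 -0.14503417]
(119, 216) [ 0.05077824 -0.14694632]
(128, 171) [ 0.03568785 -0.12614286]
(134, 177) [ 0.04052181 -0.12701994]
(202, 133) [ 0.04543248 -0.0870017 ]
(60, 246) [ 0.04783501 -0.18035434]
start [array([ 0.05019002, -0.14372357])] [array([ 0.05404107, -0.13487788]), array([ 0.05631647, -0.13558187])]
[0.03462656 0.02587986]
```

```bash
python3 -c "
from h import *
import cv2
o=[]
for nm,u0,v0 in(('top0',273,145),('scene0',222,240)):
    f=np.load(nm+'.npy')[v0:v0+40,u0:u0+40]
    g=cv2.resize(f,(400,400),interpolation=cv2.INTER_CUBIC)
    def d(X,c):
        q=(proj(nm[:-1],np.append(W(*X[:2]),X[2]))-[u0,v0]+.5)*10-.5
        print(nm,X,q); cv2.circle(g,tuple(int(v) for v in np.round(q)),2,c,-1)
    for y,c in((-.135,(255,0,0)),(-.140,(0,160,0)),(-.145,(0,0,255))): d((.052,y,.04),c)
    o.append(g)
cv2.imwrite('pics/c5.png',np.hstack(o)[:,:,::-1])
"
```

```text
top0 (0.052, -0.135, 0.04) [203.09393276 246.81253477]
top0 (0.052, -0.14, 0.04) [218.64199099 242.37045673]
top0 (0.052, -0.145, 0.04) [234.1840655  237.93008823]
scene0 (0.052, -0.135, 0.04) [109.69231671 106.47361809]
scene0 (0.052, -0.14, 0.04) [ 94.08288234 118.41475667]
scene0 (0.052, -0.145, 0.04) [ 78.39244162 130.4178647 ]
```

View pics/c5.png

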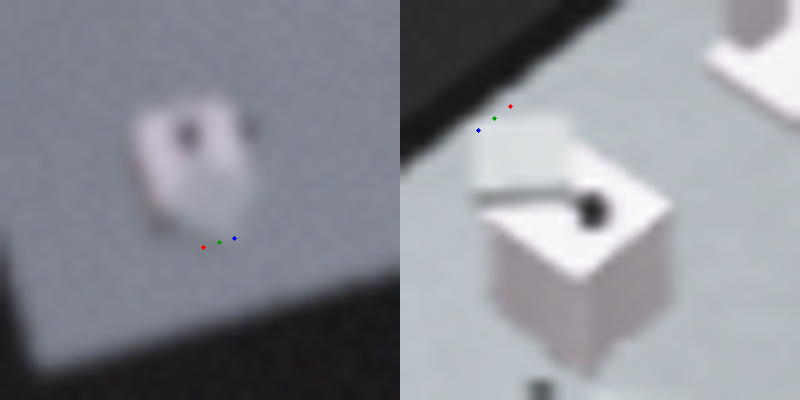

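```bash
python3 -c "
from h import *
import cv2
S=lambda u,v,z:L(px('scene',((u-400+.5)/10-.5+222,(v+.5)/10-.5+240),z))
for p,z in(((474,116),.04),((572,118),.04),((578,190),.04),((472,203),.04),((672,207),.034),((580,280),.034),((480,212),.034),((580,375),0)): print(p,S(*p,z).round(4))
T=lambda u,v,z:L(px('top',((u+.5)/10-.5+273,(v+.5)/10-.5+145),z))
for p,z in(((206,238),.04),((258,190),.04),((188,133),.034),((135,108),.034),((228,94),.034)): print('top',p,T(*p,z).round(4))
print('screw scene',S(592,210,.034))
f=cv2.GaussianBlur(np.load('top0.npy'),(0,0),.4)[150:178,280:308].astype(float)
bg=np.median(f,axis=(0,1));g=np.clip(128+4*(f-bg),0,255).astype(np.uint8)
cv2.imwrite('pics/c6.png',cv2.resize(g,(560,560),interpolation=cv2.INTER_CUBIC)[:,:,::-1])
"
```

```text
(474, 116) [ 0.048  -0.1425]
(572, 118) [ 0.0652 -0.1281]
(578, 190) [ 0.0818 -0.143 ]
(472, 203) [ 0.0668 -0.1615]
(672, 207) [ 0.0972 -0.1289]
(580, 280) [ 0.097  -0.1581]
(480, 212) [ 0.0659 -0.1586]
(580, 375) [ 0.0943 -0.1578]
top (206, 238) [ 0.0544 -0.1367]
top (258, 190) [ 0.0645 -0.1566]
top (188, 133) [ 0.0895 -0.1422]
top (135, 108) [ 0.1019 -0.1287]
top (228, 94) [ 0.0981 -0.1578]
screw scene [ 0.08431912 -0.14145731]
```

View pics/c6.png

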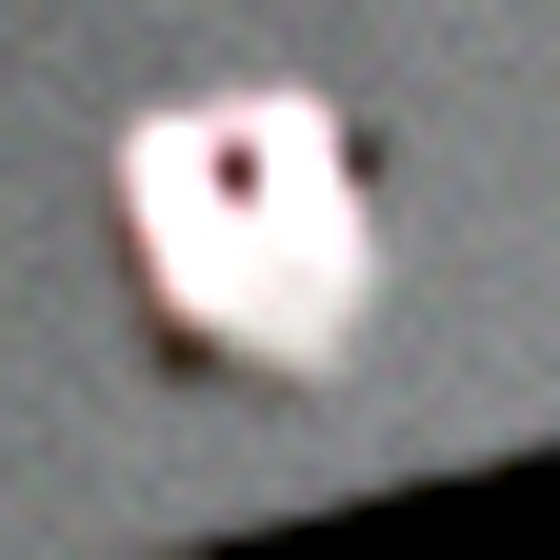

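The contrast-stretched crop shows the pointer tip at (318,380), which is native top pixel (295.4,168.5). That puts it near y = -0.142 on the rail. I'll refine it with sub-pixel corners.

```bash
python3 -c "
from h import *
import cv2
print('top tip',L(px('top',(280+318.5/20-.5,150+380.5/20-.5),.04)).round(4))
base=np.array([(474,116),(572,118),(578,190),(472,203),(672,207),(580,280),(480,212)],float)-[400,0]
base=(base+.5)/10-.5+[222,240]
zs=[.04]*4+[.034]*3
for nm in('scene0','s1'):
    g=cv2.cvtColor(np.load(nm+'.npy'),cv2.COLOR_RGB2GRAY)
    c=base.astype(np.float32).reshape(-1,1,2).copy()
    cv2.cornerSubPix(g,c,(3,3),(-1,-1),(3,50,.01))
    for q,z,b in zip(c[:,0],zs,base): print(nm,q.round(2),b.round(2),L(px('scene',q,z)).round(4))
g=np.load('s1.npy')[240:250,225:238].astype(int).sum(2)//3;print(g)
g=np.load('s1.npy')[240:248,224:236].astype(int);print(g[:,:,0]-g[:,:,1])
"
```

```text
top tip [ 0.0519 -0.1432]
scene0 [228.59 251.3 ] [228.95 251.15] [ 0.0477 -0.1434]
scene0 [238.75 251.35] [238.75 251.35] [ 0.0652 -0.1281]
scene0 [239.35 258.55] [239.35 258.55] [ 0.0818 -0.143 ]
scene0 [229.74 259.58] [228.75 259.85] [ 0.0679 -0.1595]
scene0 [248.56 260.3 ] [248.75 260.25] [ 0.097  -0.1293]
scene0 [239.53 267.5 ] [239.55 267.55] [ 0.0968 -0.158 ]
scene0 [229.75 259.58] [229.55 260.75] [ 0.0637 -0.1558]
s1 [227.96 250.63] [228.95 251.15] [ 0.0452 -0.1429]
s1 [238.75 251.35] [238.75 251.35] [ 0.0652 -0.1281]
s1 [239.35 258.55] [239.35 258.55] [ 0.0818 -0.143 ]
s1 [229.78 259.6 ] [228.75 259.85] [ 0.068  -0.1595]
s1 [248.56 260.28] [248.75 260.25] [ 0.0969 -0.1292]
s1 [239.54 267.48] [239.55 267.55] [ 0.0968 -0.158 ]
s1 [229.78 259.6 ] [229.55 260.75] [ 0.0638 -0.1558]
[[ 50  99 162 218 238 242 242 241 241 240 240 240 225]
 [120 200 235 240 239 238 240 241 241 240 237 215 153]
 [203 237 240 234 225 221 230 239 240 226 184 154 138]
 [238 241 230 204 197 194 205 231 224 171 146 136 116]
 [242 242 233 198 146 152 191 196 153 142 135 115  82]
 [242 241 240 226 175 136 150 159 144 135 113  84 111]
 [242 242 242 238 214 159 139 130 122 107  98 142 171]
 [242 242 239 218 155 143 137 116  82  94 142 175 179]
 [241 231 195 158 142 136 118  90  98 142 174 180 180]
 [222 176 150 141 132 111  98 139 170 175 180 180 179]]
[[ 1  1  3  5  5  3  4  3  3  3  4  4]
 [ 1  4  6  5  4  4  3  3  4  4  4  4]
 [ 5  6  5  3  3  0 -1  2  4  3  5  7]
 [ 5  5  4  5  2 -4 -4  1  4  5  8  7]
 [ 4  3  3  5  5  0 -2 -1  2  4  5  6]
 [ 4  3  3  4  4  4  0 -1 -1  2  5  4]
 [ 4  3  3  4  4  7  6  4  1  1  3 -2]
 [ 3  3  3  4  6  6  5  5  3  1 -3 -6]]
```

servo_tool:
  gripper: [12,12,12,12,12,12,12,12,12,12,12]
  delta_pos:
    - [0.04,-0.145,0]
    - [0.08,-0.29,0]
    - [0.11,-0.4,0]
    - [0.124,-0.45,0]
    - [0.124,-0.45,0]
    - [0.124,-0.45,0]
    - [0.124,-0.45,0.1]
    - [0.124,-0.45,0.25]
    - [0.124,-0.45,0.5]
    - [0.124,-0.45,1.2]
    - [0.124,-0.45,1.5]
  turn:
    - [0,0,0]
    - [0,0,0]
    - [0,0,0]
    - [0,0,0]
    - [0,0,0]
    - [0,0,0]
    - [0,0,0]
    - [0,0,0]
    - [0,0,0]
    - [0,0,0]
    - [0,0,0]

```text
time_s: 5.75
tool_pos: [0.5595, -0.1207, 0.1074]
tool_rot: [3.111, 0.428, 0.004]
force: [0.3, 0.1, 0.7]
grip_width: 0.0121
grasp_force: 0.0
```

```bash
python3 -c "
from h import *
import cv2
need(*W(-.067,-.147),.0465,-74.5)
f=pic('scene','x.png',200,180,300,300,5);np.save('s2.npy',f)
g=cv2.resize(f[215:275,195:255],(600,600),interpolation=cv2.INTER_CUBIC)
for y in(-.135,-.14,-.145,-.15):
    for x,z in((.042,.043),(.048,.04)):
        q=(proj('scene',np.append(W(x,y),z))-[195,215]+.5)*10-.5
        cv2.circle(g,tuple(int(v) for v in q.round()),2,(255,0,0),-1)
cv2.imwrite('pics/c7.png',g[:,:,::-1])
"
```

```text
d [ 0.017 -0.06  -1.521] turn [ 0.01  0.03 -0.03] t 5.75 pos [ 0.5595 -0.1207  0.1074] local [-0.067  -0.1445] F [0.3 0.1 0.7] w 0.0121
```

View pics/c7.png

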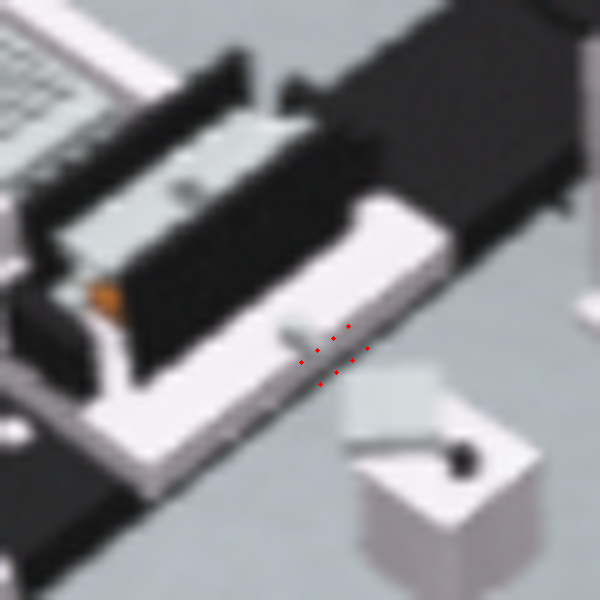

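```bash
python3 -c "
from h import *
S=lambda u,v,z:L(px('scene',((u+.5)/10-.5+195,(v+.5)/10-.5+215),z)).round(4)
print('fin',S(290,328,.043),S(300,337,.043),S(310,345,.043),'tip',S(343,370,.04),S(347,368,.04))
print('bar mid',S(187,190,.069),'carriage plate',S(455,238,.045),S(155,465,.045))
f=np.load('s2.npy');print((f[244:254,220:234].astype(int).sum(2)//3))
"
```

```text
fin [ 0.0324 -0.1442] [ 0.0362 -0.1447] [ 0.0397 -0.1449] tip [ 0.0488 -0.1435] [ 0.049  -0.1425]
bar mid [ 0.0027 -0.1459] carriage plate [ 0.0417 -0.0998] [ 0.0419 -0.1947]
[[ 54 121 202 236 241 242 242 241 241 241 241 238 216 155]
 [136 205 238 241 241 241 241 241 242 240 228 187 155 140]
 [234 240 239 232 228 234 240 241 239 221 172 148 140 130]
 [242 241 229 206 210 216 228 237 217 155 143 137 117  85]
 [243 241 219 156 153 175 197 183 157 140 137 117  91  99]
 [242 241 228 181 141 146 173 169 142 132 111  98 141 170]
 [242 242 240 230 189 136 138 139 116  84  96 143 175 183]
 [242 241 231 194 156 140 133 113  90 107 154 186 191 192]
 [241 223 176 151 140 125  96  86 138 188 207 212 212 212]
 [221 158 146 139 118  83  92 142 178 200 213 215 214 215]]
```

The fin tip (310,345) lies on the pointer's axis line through the tip (343,370). The fin is at rail y ≈ -0.145 and the tip at ≈ -0.1435, so -0.145 is the nearest gap. I'll check the tab is fully up with a light touch.

servo_tool:
  gripper: [12,12,12,12,12,12,12]
  delta_pos:
    - [0,0,-0.9]
    - [0,0,-1.25]
    - [0,0,-1.35]
    - [0,0,-1.39]
    - [0,0,-1.39]
    - [0,0,-1.39]
    - [0,0,-1.39]
  turn:
    - [0,0,0]
    - [0,0,0]
    - [0,0,0]
    - [0,0,0]
    - [0,0,0]
    - [0,0,0]
    - [0,0,0]

```text
time_s: 6.38
tool_pos: [0.5587, -0.121, 0.0505]
tool_rot: [3.111, 0.427, 0.0]
force: [-4.8, -1.2, 7.9]
grip_width: 0.012
grasp_force: 3.7
```

```bash
cat > fit.py <<'E'
from h import *
import cv2
from scipy.optimize import differential_evolution
def roi(n,X,h=22):
    u,v=proj(n,np.array([*X,.08])).round().astype(int); return u-h,v-h,u+h,v+h
def box(p,z0,z1,sx,sy):
    x,y,a=p;c,s=np.cos(a),np.sin(a)
    return [np.array([x+c*i*sx-s*j*sy,y+s*i*sx+c*j*sy,z]) for i in(-.5,.5) for j in(-.5,.5) for z in(z0,z1)]
def sil(n,p,zb,o,K=8):
    q=np.array([(proj(n,X)-o[:2]+.5)*K-.5 for X in box(p,zb+.06,zb+.1,.022,.036)],np.float32)
    m=np.zeros(((o[3]-o[1])*K,(o[2]-o[0])*K),np.uint8);cv2.fillConvexPoly(m,cv2.convexHull(q.round().astype(np.int32)),255)
    return cv2.resize(m,(o[2]-o[0],o[3]-o[1]),interpolation=cv2.INTER_AREA)/255.
def fit(F,X0,zb=0.,yaw0=None,span=.02):
    D={}
    for n,f in F.items():
        o=roi(n,X0);g=f[o[1]:o[3],o[0]:o[2]].astype(float)
        d=np.clip((115-g.max(2))/80,0,1)
        k,l,st,ce=cv2.connectedComponentsWithStats((d>.3).astype(np.uint8))
        c=np.array([22,22]);b=1+np.argmin([np.linalg.norm(ce[i]-c)+(100 if st[i,4]<25 else 0) for i in range(1,k)])
        D[n]=(o,d*cv2.dilate((l==b).astype(np.uint8),np.ones((3,3))));print(n,st[b])
    # yaw of the tool's +y minus 90
    cost=lambda p:sum(np.abs(sil(n,p,zb,o)-d).sum()/d.sum() for n,(o,d) in D.items())
    b=[(X0[0]-span,X0[0]+span),(X0[1]-span,X0[1]+span),(0,np.pi)]
    s=differential_evolution(cost,b,seed=1,maxiter=40,popsize=12,tol=1e-6)
    print("xy",s.x[:2].round(4),"tool yaw",np.degrees(s.x[2]).round(1),"cost",round(s.fun,3))
    return s.x
if __name__=="__main__":
    F={n:np.load(n+'0.npy') for n in("top","scene")}
    x=fit(F,(.457,.296)); fit({"top":F["top"]},(.457,.296)); fit({"scene":F["scene"]},(.457,.296))
    need(x[0],x[1],.064,np.degrees(x[2])-180)
E
python3 fit.py
```

```text
top [ 15  14  13  15 126]
scene [ 17  14  14  17 187]
xy [0.4587 0.2995] tool yaw 132.9 cost 0.619
top [ 15  14  13  15 126]
xy [0.4588 0.2998] tool yaw 121.5 cost 0.308
scene [ 17  14  14  17 187]
xy [0.4581 0.2987] tool yaw 141.9 cost 0.221
d [-2.501 10.514  0.338] turn [0.01 0.01 5.45] t 6.38 pos [ 0.5587 -0.121   0.0505] local [-0.0679 -0.1447] F [-4.8 -1.2  7.9] w 0.012
```

```bash
cat > fit2.py <<'E'
from fit import *
def full(n,p,o,K=8):
    m=np.zeros(((o[3]-o[1])*K,(o[2]-o[0])*K),np.uint8)
    for a in((0,.012,.022,.044),(.012,.06,.014,.022),(.06,.1,.022,.036)):
        q=np.array([(proj(n,X)-o[:2]+.5)*K-.5 for X in box(p,*a)],np.float32)
        cv2.fillConvexPoly(m,cv2.convexHull(q.round().astype(np.int32)),255)
    return cv2.resize(m,(o[2]-o[0],o[3]-o[1]),interpolation=cv2.INTER_AREA)/255.
for n in("top","scene"):
    f=np.load(n+"0.npy");P0=(.4588,.299)
    pts=np.array([proj(n,X) for X in box((*P0,2.2),0,.1,.03,.05)]);lo=(pts.min(0)-5).astype(int);hi=(pts.max(0)+6).astype(int)
    o=(*lo,*hi);g=f[lo[1]:hi[1],lo[0]:hi[0]].astype(float)
    bg=np.median(g.reshape(-1,3),axis=0);d=np.clip(np.abs(g-bg).max(2)/30-.3,0,1)
    sup=cv2.dilate((full(n,(*P0,2.2),o)+full(n,(*P0,2.5),o)+full(n,(*P0,1.9),o)>0).astype(np.uint8),np.ones((5,5)))
    d*=sup
    print(n,bg)
    for y in range(100,160,6):
        best=min((np.abs(full(n,(P0[0]+i*.001,P0[1]+j*.001,np.radians(y)),o)-d).sum()/d.sum(),i,j) for i in range(-5,6) for j in range(-5,6))
        print(y,np.round(best,3))
E
python3 fit2.py
```

```text
top [125. 130. 142.]
100 [0.344 1.    5.   ]
106 [0.322 1.    4.   ]
112 [0.299 1.    3.   ]
118 [0.305 1.    3.   ]
124 [0.314 0.    4.   ]
130 [0.34 1.   5.  ]
136 [0.389 0.    4.   ]
142 [0.444 1.    4.   ]
148 [0.514 1.    3.   ]
154 [0.577 0.    2.   ]
scene [178.  183.  188.5]
100 [ 0.274  2.    -3.   ]
106 [ 0.269  0.    -1.   ]
112 [ 0.273  0.    -1.   ]
118 [ 0.28  0.   -1.  ]
124 [ 0.293  2.    -3.   ]
130 [ 0.311  2.    -3.   ]
136 [ 0.337  4.    -5.   ]
142 [ 0.361  2.    -3.   ]
148 [ 0.337  2.    -3.   ]
154 [ 0.318  2.    -2.   ]
```

servo_tool:
  gripper: [12,12,12,60,60,60,60,60,60,60,60,60]
  delta_pos:
    - [0,0,1]
    - [0,0,2]
    - [0,0,3]
    - [-0.2,1,3.7]
    - [-2.49,10.51,3.7]
    - [-2.49,10.51,3.7]
    - [-2.49,10.51,3.7]
    - [-2.49,10.51,3.7]
    - [-2.49,10.51,3.7]
    - [-2.49,10.51,3.7]
    - [-2.49,10.51,3.7]
    - [-2.49,10.51,3.7]
  turn:
    - [0,0,0]
    - [0,0,0]
    - [0,0,0]
    - [0,0,0]
    - [0,0,2.07]
    - [0,0,2.07]
    - [0,0,2.07]
    - [0,0,2.07]
    - [0,0,2.07]
    - [0,0,2.07]
    - [0,0,2.07]
    - [0,0,2.07]

```text
time_s: 7.38
tool_pos: [0.4734, 0.2391, 0.1964]
tool_rot: [3.061, 0.707, 0.001]
force: [0.4, -0.5, 0.0]
grip_width: 0.06
grasp_force: 0.0
```

```bash
python3 -c "
from h import *
need(.459,.2995,.064,-64)
"
```

```text
d [-0.359  1.51  -3.311] turn [-0.    0.01  0.  ] t 7.38 pos [0.4734 0.2391 0.1964] local [-0.0539  0.2252] F [ 0.4 -0.5  0. ] w 0.06
```

servo_tool:
  gripper: [60,60,60,60,60,60]
  delta_pos:
    - [-0.24,1,-0.5]
    - [-0.34,1.4,-1.4]
    - [-0.34,1.4,-1.9]
    - [-0.34,1.4,-1.9]
    - [-0.34,1.4,-1.9]
    - [-0.34,1.4,-1.9]
  turn:
    - [0,0,0]
    - [0,0,0]
    - [0,0,0]
    - [0,0,0]
    - [0,0,0]
    - [0,0,0]

```text
time_s: 7.88
tool_pos: [0.4615, 0.2931, 0.1219]
tool_rot: [-3.061, -0.705, -0.003]
force: [-0.2, -0.4, -0.1]
grip_width: 0.0598
grasp_force: 0.0
```

```bash
python3 -c "
from h import *
need(.459,.2995,.064,-64)
"
```

```text
d [-0.063  0.161 -1.448] turn [-0.01  0.02  0.01] t 7.88 pos [0.4615 0.2931 0.1219] local [-0.0509  0.2804] F [-0.2 -0.4 -0.1] w 0.0598
```

servo_tool:
  gripper: [60,60,60,60,60,60,34,34,30,26,10,10]
  delta_pos:
    - [-0.063,0.16,0]
    - [-0.063,0.16,-0.6]
    - [-0.063,0.16,-1.1]
    - [-0.063,0.16,-1.44]
    - [-0.063,0.16,-1.44]
    - [-0.063,0.16,-1.44]
    - [-0.063,0.16,-1.44]
    - [-0.063,0.16,-1.44]
    - [-0.063,0.16,-1.44]
    - [-0.063,0.16,-1.44]
    - [-0.063,0.16,-1.44]
    - [-0.063,0.16,-1.44]
  turn:
    - [0,0,0]
    - [0,0,0]
    - [0,0,0]
    - [0,0,0]
    - [0,0,0]
    - [0,0,0]
    - [0,0,0]
    - [0,0,0]
    - [0,0,0]
    - [0,0,0]
    - [0,0,0]
    - [0,0,0]

```text
time_s: 8.88
tool_pos: [0.4582, 0.2997, 0.0626]
tool_rot: [-3.061, -0.707, -0.001]
force: [0.0, -0.1, 1.2]
grip_width: 0.0233
grasp_force: 0.2
```

servo_tool:
  gripper: [10,10,10]
  delta_pos:
    - [0,0,0]
    - [0,0,0]
    - [0,0,0]
  turn:
    - [0,0,0]
    - [0,0,0]
    - [0,0,0]

```text
time_s: 9.13
tool_pos: [0.4582, 0.2997, 0.0625]
tool_rot: [-3.061, -0.707, -0.0]
force: [0.4, 0.4, 1.8]
grip_width: 0.0217
grasp_force: 30.0
```

```bash
python3 -c "
from h import *
need(.459,.2995,.064,-64)
"
```

```text
d [ 0.02  -0.005  0.037] turn [-0.  0. -0.] t 9.13 pos [0.4582 0.2997 0.0625] local [-0.0523  0.2877] F [0.4 0.4 1.8] w 0.0217
```

servo_tool:
  gripper: [10,10,10,10,10,10,10,10,10,10,10,10]
  delta_pos:
    - [0,0,0.5]
    - [0,0,1.2]
    - [0,0,2]
    - [0,0,2.8]
    - [0.3,-0.8,3.4]
    - [0.65,-1.6,3.6]
    - [1,-2.4,3.6]
    - [1.35,-3.2,3.6]
    - [1.7,-4,3.6]
    - [2.05,-4.8,3.6]
    - [2.4,-5.6,3.6]
    - [2.75,-6.4,3.6]
  turn:
    - [0,0,0]
    - [0,0,0]
    - [0,0,0]
    - [0,0,0.5]
    - [0,0,1.5]
    - [0,0,2.5]
    - [0,0,3.5]
    - [0,0,4.5]
    - [0,0,5.5]
    - [0,0,6.5]
    - [0,0,7.5]
    - [0,0,8.5]

```text
time_s: 10.13
tool_pos: [0.5683, 0.0421, 0.2056]
tool_rot: [-2.592, -1.773, 0.001]
force: [-0.2, 0.4, -1.4]
grip_width: 0.0218
grasp_force: 30.0
```

```bash
python3 -c "
from h import *
need(*W(.004,-.145),.18,15.5)
"
```

```text
d [ 1.494 -3.605 -0.64 ] turn [ 0.   -0.01  7.35] t 10.13 pos [0.5683 0.0421 0.2056] local [-0.015   0.0099] F [-0.2  0.4 -1.4] w 0.0218
```

servo_tool:
  gripper: [10,10,10,10,10,10,10,10,10,10]
  delta_pos:
    - [0.35,-0.8,0]
    - [0.7,-1.6,0]
    - [1.05,-2.4,0]
    - [1.3,-3.1,0]
    - [1.49,-3.5,-0.2]
    - [1.49,-3.6,-0.5]
    - [1.49,-3.6,-0.64]
    - [1.49,-3.6,-0.64]
    - [1.49,-3.6,-0.64]
    - [1.49,-3.6,-0.64]
  turn:
    - [0,0,1]
    - [0,0,2.2]
    - [0,0,3.4]
    - [0,0,4.6]
    - [0,0,5.8]
    - [0,0,6.9]
    - [0,0,7.35]
    - [0,0,7.35]
    - [0,0,7.35]
    - [0,0,7.35]

```text
time_s: 10.97
tool_pos: [0.6278, -0.1, 0.181]
tool_rot: [1.908, 2.496, 0.0]
force: [-0.0, -0.3, -0.6]
grip_width: 0.0216
grasp_force: 30.0
```

```bash
python3 -c "
from h import *
import cv2
need(*W(.004,-.145),.18,15.5)
f=pic('scene','c8.png',160,150,280,270,5);np.save('s3.npy',f)
"
```

```text
d [ 0.008 -0.053 -0.025] turn [-0.    0.    0.06] t 10.97 pos [ 0.6278 -0.1     0.181 ] local [ 0.0043 -0.1429] F [-0.  -0.3 -0.6] w 0.0216
```

View pics/c8.png

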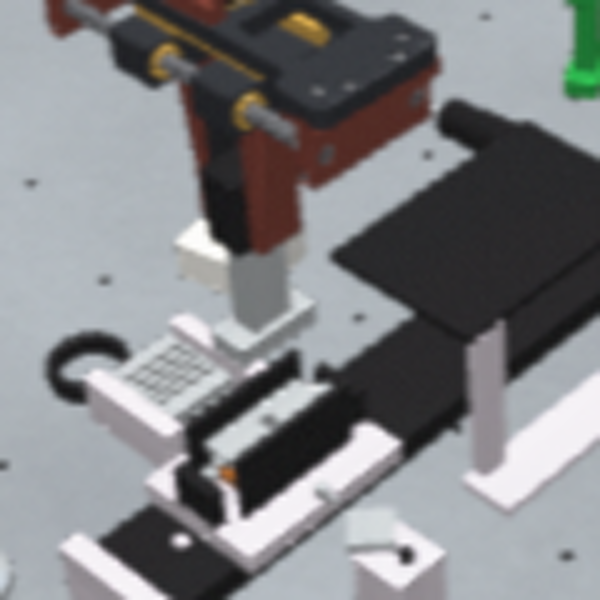

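The foot is held upright above the bar and parallel to the cheeks: its bottom corners are at (217,343), (236,357) and (315,314), and the bar's screw is at (268,420). I'll work out the foot's offset along the rail.

```bash
python3 -c "
from h import *
S=lambda u,v,z:L(px('scene',((u+.5)/5-.5+160,(v+.5)/5-.5+150),z)).round(4)
z=.181-.0625
for p in((217,343),(236,357),(315,314)): print(p,S(*p,z))
for p in((216,328),(236,341),(314,300),(295,286)): print('top',p,S(*p,z+.012))
print('bar screw',S(268,420,.069),'fin',S(325,491,.043),'bar ends',S(335,383,.069),S(300,380,.069))
# expected foot far corners px if centred at TCP
for a in((.011,.022),(.011,-.022),(-.011,-.022)):
    q=(proj('scene',np.append(W(.0043+a[0],-.1429+a[1]),z))-[160,150]+.5)*5-.5;print(q.round(1))
"
```

```text
(217, 343) [-0.0096 -0.1598]
(236, 357) [ 0.0036 -0.1604]
(315, 314) [ 0.0092 -0.1176]
top (216, 328) [-0.0065 -0.1616]
top (236, 341) [ 0.0065 -0.1615]
top (314, 300) [ 0.0125 -0.1202]
top (295, 286) [-0.0009 -0.1192]
bar screw [ 0.0028 -0.1461] fin [ 0.0352 -0.1436] bar ends [ 0.0081 -0.1085] [-0.0057 -0.1179]
[319.1 323.8]
[246.5 374.2]
[212.8 351.7]
```

servo_tool:
  gripper: [10,10,10,10,10,10]
  delta_pos:
    - [0.02,-0.1,0]
    - [0.02,-0.1,-0.3]
    - [0.02,-0.1,-0.59]
    - [0.02,-0.1,-0.59]
    - [0.02,-0.1,-0.59]
    - [0.02,-0.1,-0.59]
  turn:
    - [0,0,0]
    - [0,0,0]
    - [0,0,0]
    - [0,0,0]
    - [0,0,0]
    - [0,0,0]

```text
time_s: 11.52
tool_pos: [0.6283, -0.1042, 0.1566]
tool_rot: [-1.906, -2.496, 0.001]
force: [-0.0, 0.6, -1.4]
grip_width: 0.0218
grasp_force: 30.0
```

```bash
python3 -c "
from h import *
need(*W(.004,-.148),.1345,15.5)
"
```

```text
d [ 0.015 -0.021 -0.552] turn [-0.   -0.01  0.05] t 11.52 pos [ 0.6283 -0.1042  0.1566] local [ 0.0036 -0.147 ] F [-0.   0.6 -1.4] w 0.0218
```

servo_tool:
  gripper: [10,10,10,10,10,10]
  delta_pos:
    - [0.015,-0.02,-0.15]
    - [0.015,-0.02,-0.3]
    - [0.015,-0.02,-0.42]
    - [0.015,-0.02,-0.5]
    - [0.015,-0.02,-0.54]
    - [0.015,-0.02,-0.54]
  turn:
    - [0,0,0]
    - [0,0,0]
    - [0,0,0]
    - [0,0,0]
    - [0,0,0]
    - [0,0,0]

```text
time_s: 12.02
tool_pos: [0.6288, -0.105, 0.1347]
tool_rot: [-1.906, -2.496, 0.001]
force: [0.4, -0.6, -2.2]
grip_width: 0.022
grasp_force: 30.0
```

servo_tool:
  gripper: [10,10,10,10,10,10,10]
  delta_pos:
    - [0,0,-0.06]
    - [0,0,-0.12]
    - [0,0,-0.18]
    - [0,0,-0.24]
    - [0,0,-0.3]
    - [0,0,-0.33]
    - [0,0,-0.33]
  turn:
    - [0,0,0]
    - [0,0,0]
    - [0,0,0]
    - [0,0,0]
    - [0,0,0]
    - [0,0,0]
    - [0,0,0]

```text
time_s: 12.6
tool_pos: [0.6293, -0.1051, 0.1225]
tool_rot: [1.907, 2.496, 0.001]
force: [0.4, 0.1, 0.4]
grip_width: 0.0217
grasp_force: 30.0
```

```bash
python3 -c "
from h import *
need(*W(.004,-.148),.122,15.5)
print(r.state()['ft_torque'])
"
```

```text
d [-0.011  0.001 -0.013] turn [0.   0.01 0.05] t 12.6 pos [ 0.6293 -0.1051  0.1225] local [ 0.0044 -0.1482] F [0.4 0.1 0.4] w 0.0217
[-0.05758768 -0.06162459 -0.00787358]
```

servo_tool:
  gripper: [10,10,10,10,10]
  delta_pos:
    - [0,0,-0.03]
    - [0,0,-0.06]
    - [0,0,-0.08]
    - [0,0,-0.08]
    - [0,0,-0.08]
  turn:
    - [0,0,0]
    - [0,0,0]
    - [0,0,0]
    - [0,0,0]
    - [0,0,0]

```text
time_s: 13.02
tool_pos: [0.6294, -0.1053, 0.1224]
tool_rot: [1.906, 2.494, 0.001]
force: [-4.1, 0.8, 12.2]
grip_width: 0.022
grasp_force: 30.0
```

```bash
python3 -c "
from h import *
need(*W(.004,-.148),.122,15.5)
print(r.state()['ft_torque'])
"
```

```text
d [-0.013  0.006 -0.009] turn [0.01 0.03 0.05] t 13.02 pos [ 0.6294 -0.1053  0.1224] local [ 0.0045 -0.1484] F [-4.1  0.8 12.2] w 0.022
[0.02726749 1.12672018 0.00397492]
```

servo_tool:
  gripper: [10,10,10,10]
  delta_pos:
    - [0,0,-0.03]
    - [0,0,-0.06]
    - [0,0,-0.06]
    - [0,0,-0.06]
  turn:
    - [0,0,0]
    - [0,0,0]
    - [0,0,0]
    - [0,0,0]

```text
time_s: 13.35
tool_pos: [0.6295, -0.1054, 0.1222]
tool_rot: [1.905, 2.493, 0.002]
force: [-7.3, 0.3, 19.5]
grip_width: 0.0217
grasp_force: 30.0
```

servo_tool:
  gripper: [10,10,10,10,10,10,10]
  delta_pos:
    - [0,0,0.2]
    - [0,0,0.4]
    - [0,0,0.7]
    - [0,0,1.2]
    - [0,0,1.8]
    - [0,0,2.2]
    - [0,0,2.2]
  turn:
    - [0,0,0]
    - [0,0,0]
    - [0,0,0]
    - [0,0,0]
    - [0,0,0]
    - [0,0,0]
    - [0,0,0]

```text
time_s: 13.93
tool_pos: [0.6305, -0.1053, 0.2096]
tool_rot: [1.903, 2.492, 0.005]
force: [0.9, 0.7, -1.1]
grip_width: 0.022
grasp_force: 30.0
```

```bash
python3 -c "
from h import *
import cv2
need(*W(.004,-.148),.2,15.5)
f=pic('scene','c9.png',175,200,245,270,8);np.save('s4.npy',f)
s2=np.load('s2.npy').astype(float)
# bar's bright steel face: compare bar-band location before/after via its mask between cheeks
for z in(.069,.060):
  q=np.array([proj('scene',np.append(W(.004,-.145+d),z)) for d in(-.027,0,.027)]);print(z,q.round(1).tolist())
for nm,g in(('before',s2),('after',f.astype(float))):
  for y in(-.169,-.155,-.145,-.135,-.121):
    # sample vertically down through the bar from above
    u,v=proj('scene',np.append(W(.004,y),.0645)).round().astype(int)
    print(nm,y,g[v-7:v+9,u].mean(1).astype(int))
"
```

```text
d [-0.041  0.007 -0.241] turn [0.02 0.08 0.05] t 13.93 pos [ 0.6305 -0.1053  0.2096] local [ 0.0055 -0.1487] F [ 0.9  0.7 -1.1] w 0.022
0.069 [[205.1, 239.9], [213.9, 233.6], [222.4, 227.5]]
0.06 [[205.5, 242.7], [214.2, 236.4], [222.7, 230.3]]
before -0.169 [113 209 213 213 215 215 210 182 105  77  90  87  82 131 202 209]
before -0.155 [ 85 165 204 194 194 211 212 179 117  58  30  24  22  24  22  23]
before -0.145 [ 94 166 211 211 198 149 128 135 110  54  29  24  24  25  23  23]
before -0.135 [100 166 209 212 214 216 210 176  85  44  28  25  27  24  24  24]
before -0.121 [155 141 138 148 223 211 176 116  57  30  24  25  23  24  25  25]
after -0.169 [ 25  26  48 116 215 216 211 181 122 139 157  99  83 126 205 213]
after -0.155 [ 24  23  37  96 168 210 201 171 117  61  32  25  23  24  23  24]
after -0.145 [ 24  25  40 101 169 212 207 152  82  48  30  24  25  24  23  27]
after -0.135 [ 25  25  44 107 188 213 209 178  86  44  26  24  24  25  26  25]
after -0.121 [155 121 140 158 212 207 199 127  60  31  25  25  24  23  25  25]
```

The bar's near edge moved down evenly by about 3 px along its visible length, which is about 9 mm, so both ends are home. I'm returning the tool to its spot.

servo_tool:
  gripper: [10,10,10,10,10,10,10,10,10,10,10,10]
  delta_pos:
    - [-0.35,0.8,0]
    - [-0.7,1.6,0]
    - [-1.05,2.4,0]
    - [-1.4,3.2,0]
    - [-1.75,4,0]
    - [-2.1,4.8,0]
    - [-2.45,5.6,0]
    - [-2.8,6.4,0]
    - [-3.1,7.2,0]
    - [-3.4,8,0]
    - [-3.7,8.7,0]
    - [-4,9.3,0]
  turn:
    - [0,0,-1]
    - [0,0,-2.3]
    - [0,0,-3.6]
    - [0,0,-4.9]
    - [0,0,-6.2]
    - [0,0,-7.5]
    - [0,0,-8.8]
    - [0,0,-10.1]
    - [0,0,-11.4]
    - [0,0,-12.7]
    - [0,0,-14]
    - [0,0,-15.2]

```text
time_s: 14.98
tool_pos: [0.4676, 0.2686, 0.2024]
tool_rot: [3.041, 0.786, -0.005]
force: [-0.4, -0.5, -1.3]
grip_width: 0.022
grasp_force: 30.0
```

```bash
python3 -c "
from h import *
need(.4582,.2997,.0625,-64)
"
```

```text
d [-0.235  0.778 -3.497] turn [ 0.01 -0.03 -0.6 ] t 14.98 pos [0.4676 0.2686 0.2024] local [-0.0516  0.2551] F [-0.4 -0.5 -1.3] w 0.022
```

servo_tool:
  gripper: [10,10,10,10,10,10,10,10,10]
  delta_pos:
    - [-0.15,0.5,0]
    - [-0.235,0.7,-0.5]
    - [-0.235,0.7,-1.2]
    - [-0.235,0.7,-1.9]
    - [-0.235,0.7,-2.5]
    - [-0.235,0.7,-2.9]
    - [-0.235,0.7,-3.1]
    - [-0.235,0.7,-3.2]
    - [-0.235,0.7,-3.2]
  turn:
    - [0,0,-0.3]
    - [0,0,-0.5]
    - [0,0,-0.5]
    - [0,0,-0.5]
    - [0,0,-0.5]
    - [0,0,-0.5]
    - [0,0,-0.5]
    - [0,0,-0.5]
    - [0,0,-0.5]

```text
time_s: 15.73
tool_pos: [0.4591, 0.2945, 0.0753]
tool_rot: [3.056, 0.726, -0.004]
force: [-0.1, -0.6, -1.6]
grip_width: 0.0219
grasp_force: 30.0
```

```bash
python3 -c "
from h import *
need(.4582,.2997,.0625,-64)
"
```

```text
d [-0.024  0.129 -0.32 ] turn [ 0.01 -0.02 -0.15] t 15.73 pos [0.4591 0.2945 0.0753] local [-0.0528  0.2824] F [-0.1 -0.6 -1.6] w 0.0219
```

servo_tool:
  gripper: [10,10,10,10,10,10]
  delta_pos:
    - [-0.02,0.1,-0.1]
    - [-0.02,0.12,-0.2]
    - [-0.02,0.12,-0.27]
    - [-0.02,0.12,-0.31]
    - [-0.02,0.12,-0.32]
    - [-0.02,0.12,-0.32]
  turn:
    - [0,0,-0.1]
    - [0,0,-0.1]
    - [0,0,-0.1]
    - [0,0,-0.1]
    - [0,0,-0.1]
    - [0,0,-0.1]

```text
time_s: 16.23
tool_pos: [0.459, 0.2997, 0.064]
tool_rot: [-3.059, -0.713, -0.0]
force: [0.7, 0.8, -1.7]
grip_width: 0.0218
grasp_force: 30.0
```

servo_tool:
  gripper: [10,10,10,10]
  delta_pos:
    - [0,0,-0.02]
    - [0,0,-0.04]
    - [0,0,-0.055]
    - [0,0,-0.055]
  turn:
    - [0,0,0]
    - [0,0,0]
    - [0,0,0]
    - [0,0,0]

```text
time_s: 16.57
tool_pos: [0.4591, 0.2998, 0.0625]
tool_rot: [-3.059, -0.713, -0.001]
force: [-0.6, -0.8, 3.0]
grip_width: 0.022
grasp_force: 30.0
```

Contact, about 4.5 N above the carried weight. I'll open gently and rise.

servo_tool:
  gripper: [24,28,34,44,54,60,60]
  delta_pos:
    - [0,0,0]
    - [0,0,0]
    - [0,0,0]
    - [0,0,0]
    - [0,0,0]
    - [0,0,0]
    - [0,0,0]
  turn:
    - [0,0,0]
    - [0,0,0]
    - [0,0,0]
    - [0,0,0]
    - [0,0,0]
    - [0,0,0]
    - [0,0,0]

```text
time_s: 17.15
tool_pos: [0.4589, 0.2997, 0.0616]
tool_rot: [3.06, 0.713, -0.0]
force: [1.3, -0.7, 0.1]
grip_width: 0.0568
grasp_force: 0.0
```

servo_tool:
  gripper: [60,60,60,60,60,60,60,60,60,60,60,60]
  delta_pos:
    - [0,0,0.3]
    - [0,0,0.8]
    - [0,0,1.5]
    - [0,0,2.3]
    - [0,0,3.2]
    - [0,0.5,4]
    - [-0.5,1.4,4]
    - [-1,2.4,4]
    - [-1.7,3.4,4]
    - [-2.4,4.4,4]
    - [-2.8,5,4]
    - [-2.8,5,4]
  turn:
    - [0,0,0]
    - [0,0,0]
    - [0,0,0]
    - [0,0,0]
    - [0,0,0]
    - [0,0,0]
    - [0,0,0]
    - [0,0,0]
    - [0,0,0]
    - [0,0,0]
    - [0,0,0]
    - [0,0,0]

```text
time_s: 18.15
tool_pos: [0.3424, 0.5042, 0.2221]
tool_rot: [-3.055, -0.723, 0.002]
force: [0.4, -0.7, -0.3]
grip_width: 0.06
grasp_force: 0.0
```

```bash
python3 -c "
from fit import *
need(.4582,.2997,.0625,-64)
F={n:pic(n,n+'_end.png',0,0,512,384,1) for n in('top','scene')}
np.save('sE.npy',F['scene'])
for n in F: fit({n:F[n]},(.459,.2997))
for n in F:
    d=np.abs(F[n].astype(int)-np.load(n+'0.npy').astype(int)).max(2)
    k,l,st,ce=cv2.connectedComponentsWithStats((cv2.medianBlur(d.astype(np.uint8),3)>30).astype(np.uint8))
    print(n,[(*st[i][:5],) for i in range(1,k) if st[i,4]>12])
s2=np.load('s2.npy').astype(int);f=F['scene'].astype(int)
print('carriage area diff s2',np.abs(f-s2)[238:256,205:240].max())
for y in(-.169,-.155,-.145,-.135):
    u,v=proj('scene',np.append(W(.004,y),.0645)).round().astype(int); print(y,f[v-7:v+9,u].mean(1).astype(int))
" | sed 's/np.int32(\([0-9]*\))/\1/g'
```

```text
d [ 2.895 -5.113 -3.99 ] turn [-0.02 -0.02 -0.12] t 18.15 pos [0.3424 0.5042 0.2221] local [-0.1093  0.5157] F [ 0.4 -0.7 -0.3] w 0.06
top [ 15  15  14  15 129]
xy [0.4591 0.3013] tool yaw 126.1 cost 0.284
scene [ 15  14  14  17 189]
xy [0.4579 0.2994] tool yaw 79.2 cost 0.25
top [(283, 168, 38, 46, 876), (234, 201, 33, 29, 349), (0, 241, 175, 143, 10624), (0, 272, 5, 10, 37), (88, 273, 4, 6, 18), (261, 375, 18, 9, 98)]
scene [(127, 0, 25, 59, 930), (153, 0, 31, 85, 1256), (303, 0, 69, 69, 2315), (121, 74, 22, 39, 327), (142, 74, 26, 39, 426), (243, 180, 7, 5, 23), (228, 186, 14, 11, 46), (260, 199, 25, 26, 292), (176, 213, 65, 52, 1355), (243, 213, 10, 7, 26)]
carriage area diff s2 138
-0.169 [ 25  27  48 118 218 219 215 185 122 141 160 100  77 129 207 216]
-0.155 [ 23  24  38  97 170 214 205 174 118  63  32  25  24  26  26  24]
-0.145 [ 24  23  41 103 172 216 212 154  83  49  29  26  22  25  25  23]
-0.135 [ 25  28  44 110 192 216 212 182  87  44  28  26  25  26  24  25]
```

```bash
python3 -c "
from h import *
a=np.load('s2.npy').astype(int);b=np.load('sE.npy').astype(int);d=np.abs(a-b).max(2)
print('fin/pointer',d[243:262,219:245].max()); print('shift',[(int(v),int(u)) for v,u in np.argwhere(d[238:256,205:240]>30)+[238,205]][:15])
s=r.state();print(s['force'],s['time_s'],np.abs(s['joint_vel']).max())
r.hand_in()
"
```

```text
fin/pointer 12
shift [(238, 205), (242, 205), (243, 205), (243, 206), (244, 205), (244, 206), (244, 207), (245, 205), (245, 206)]
[-0.33690698 -0.1812026   0.12580093] 18.25 0.05501947427948346
the job is handed in; nothing more can be done
```

I handed the job in at 18.3 s: the carriage is locked at about -0.145, its fin within about 1.5 mm of the pointer tip. The retaining bar was pressed home with the tool, both ends judged from the even drop along its visible part and the hard stop at home height. The tool stands upright at its old place, and camera differences showed change only at the carriage and the arm.

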